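# Sweep the loose ferrite rings into the parts pan

### The arm

A 6-joint arm with a two-finger parallel gripper is mounted at the origin on the work surface. World frame = base frame: x ahead of the robot, y to its left, z up, the work surface at z = 0. Lengths are in m, angles in rad, forces in N, time in s.
With the tool pointing down it reaches from about 0.225 to 0.875 m from the base axis. Payload 3.4 kg.
Tool frame: the origin (TCP) lies on the centre line of the jaws, within the pads' length; the fingertips stand 17 mm ahead of it and the grasp point (between the pads) lies 2 mm behind it (nose_length is the distance from the TCP to the fingertips, in m); z points along the fingers, y is the line along which they close (so a half turn about z gives the same grasp; the last joint's range is limited). The gripper opens to 85 mm and grips with 20 to 120 N. Pads are 22 mm wide; open, the fingers measure 114 mm over their backs; the gripper's body (76 mm by 85 mm) begins 54 mm behind the grasp point. The pads swing forward as they close: fully open they stand 13 mm farther back than shut.
Start: joints at [-1.429, 0.276, 1.505, -0, 1.361, -0.121], TCP at [0.149, -0.555, 0.248] pointing down, gripper open.
Joint ranges: [-2.89, 2.89], [-0.75, 2.08], [0.22, 2.7], [-1.18, 4.32], [0.11, 2.71], [-2.7, 2.7]. Speed limits (rad/s): [2.57, 2.57, 3.14, 3.14, 3.14, 3.14].

### API

Orientations are given as a unit quaternion [w, x, y, z].
In Python, from rig import get_state, get_image, sign_off, find_in, place_of, nose_length gives the robot as it stands.
- The arm moves only by the tool apply_moves, never from a script. Its argument "deltas" is one flat list of numbers, 5 for each row, row after row: the finger opening in mm, from 0 to 85.4, then the shift along the tool's x, y, z in mm, then the turn about the tool's z in degrees. A call has 1 to 12 rows; each row is the pose to reach, as a shift and turn from the pose commanded when the call began, along the tool's axes at that moment; what a row does not reach only later rows make up. A row lasts 1/12 s, in which the tool goes at most 41.7 mm and 7.16 degrees, less where a joint would pass 70% of its speed; a pose out of reach is approached as far as the arm can. A call with a gripper value outside its range is refused whole. The fingers move at their own pace and stop on an object; "squeeze" is the grip in N (left out, the last holds). Time passes only in rows, so rows that repeat a pose let the fingers close. It gives the time, the measured TCP pose, the force, the opening and the grip force at its end, in the units of the state.
- get_state(): the state, without advancing time (a new reading comes with each control period).
- get_image(name): name is "scene" or "top"; returns a dict with "frame" (420x560x3 uint8, red, green, blue), "K" (3x3 intrinsics, pixels), "k1" (the pictures are not rectified: a ray, as slopes to the right and down, at radius r is drawn at 1 + k1 r^2 times it, then the intrinsics apply), "position" and "orientation" of the camera in the world. Camera axes: x right, y down, z forward; pixel columns grow to the right and rows downward; lengths in m; the calibration is good to about 2 mm. A picture is of the moment at which its call begins. There is no depth.
- sign_off(): hands the job in; it is judged then, once.
Trained networks look in a picture, given as the dict that the camera call returned (one of the last four; its "shot" number tells which), for a name from the list of things; names that differ only in an ending like _2 or _b are one class to them, and where a whole thing is asked for, a point or a joint stands for the part that bears it (a point fixed in the world has none). Each returns a list of dicts, best first, with "score" (0 to 1); they miss things now and then, are a little off and sometimes report something else, mostly with a low value. They report only what shows in the picture. A call takes as long as a camera call.
- find_in(query, picture): "point" ([column, row] in pixels, amid what is visible of it).
- place_of(query, picture): "point" ([column, row] in pixels: a listed point, or the origin of a listed thing).
The state is a dict: "clock": time; "qpos": joint angles; "qd": joint speeds; "effort": joint torques, N m; "position": TCP position; "ee_rot": TCP orientation; "contact_force": force on the tool from outside, world axes, zero at the start; "moment": the same for the moment, N m; "width": finger opening in m; "gripper_force": force on a finger pad.
Only numpy, scipy, OpenCV 4.12 (cv2) and the standard library are available. Lean on these libraries where they do the work, as an engineer would, in place of code of your own. Each camera call takes 0.05 s, during which the arm holds its last target. There are 200 camera calls.

### The job

Clear the bench mat of loose ferrite: with the closed fingers, sweep the three ferrite rings (one large, two small) across the mat and through the open front of the aluminium parts pan, until no part of any ring sticks out over the pan's front edge. Ferrite is brittle, so push them along steadily and gently: do not pinch, lift, fling or jam them. Steer around the other things on the bench and leave those where they are.

Things in the scene. Friction and masses are not known exactly. Their poses are not given: they have to be found in the camera images.
- pan: Bare aluminium parts pan, a folded sheet tray with an open front, fixed on the bench mat; 180 mm deep, 186 mm wide. Origin: centre of its underside, at mat level; z up; x runs from the open front (front edge at x = -90 mm) to the back wall (inner face at x = 87 mm). Side walls' inner faces at y = +-90 mm. Walls 3 mm thick, 28 mm high, but only 12 mm in the 40 mm nearest the front edge.
- pan_mouth (a point): Middle of the pan's open front edge, at mat level (90 mm from the pan's origin; same axes as the pan). From here a sloping lip rises, from mat level to 1.5 mm within 30 mm; behind it lies the flat floor, 1.5 mm above the mat. The grey-blue bench mat is fixed, 430 x 790 mm; its surface is 3 mm above the table top.
- ring_large: The large loose dark grey ferrite toroid (ring), 58 mm outside, 41 mm hole, 17.6 mm high, about 110 g, lying flat on the bench mat. Origin: centre of its underside; z up.
- ring_a: A loose dark grey ferrite toroid (ring), 36 mm outside, 23 mm hole, 15 mm high, about 43 g, lying flat on the bench mat. Origin: centre of its underside; z up. There are two of this size, alike.
- ring_b: A loose dark grey ferrite toroid (ring), 36 mm outside, 23 mm hole, 15 mm high, about 43 g, lying flat on the bench mat. Origin: centre of its underside; z up. There are two of this size, alike.
- tuning_knob: Black radio tuning knob with a round skirt, 34 mm across, 20 mm high, solid, standing on the mat among the rings. To be left alone. Origin: centre of its underside.
- coax_adapter: Bright metal coaxial adapter, 21 mm across, 42 mm tall, standing upright on the mat. To be left alone. Origin: centre of its underside.
- clamp_core: Black clip-on ferrite block, a rounded box 30 x 26 mm, 23 mm high, on the mat. To be left alone. Origin: centre of its underside.
- screwdriver: Screwdriver lying near the mat's far edge, grey handle 105 x 26 x 25 mm, blade 125 mm along its +x. To be left alone. Origin: on the mat below the joint of handle and blade.
- fist_mic: Black hand microphone, 85 x 55 x 28 mm, lying on the mat's far right corner. To be left alone. Origin: centre of its underside.
- mug: White mug, 80 mm across, 95 mm high, on the table to the left of the mat. To be left alone. Origin: centre of its underside.

How it is judged:
By the outcome, as a careful person would: the job done as asked, in the order asked, and still so for the second after the job is handed in, with the robot touching nothing.
It also fails if it takes over 69 s, if anything falls off the work surface, if the arm or the gripper's body presses on something with over 40 N, if the wrist force passes 120 N, or if a joint passes its speed limit or range.

## Working session

There is one attempt and no reset: what is moved stays moved. The work goes in short steps, Python scripts to look and compute and a tool call to move; the robot and the scene stay as the last step left them, time stands still between calls to the robot, and variables do not carry over. Pictures are saved under pics/ and viewed, at most 10 in all, crops included, and the job is handed in when it is done.

Besides the shell and the picture viewer there is one more tool, called after "Emit:" as name(argument=value, ...) on one line, values as JSON. apply_moves: Moves the arm, as the interface text tells. Its arguments: {"type":"object","properties":{"deltas":{"type":"array"},"squeeze":{"type":"number"}},"required":["deltas"]}

```bash
mkdir -p pics; cat > h.py <<'E'
import numpy as np, cv2
from scipy.spatial.transform import Rotation as R
from rig import *
def rot(q): return R.from_quat([q[1],q[2],q[3],q[0]]).as_matrix()
def world(im,p,z):
    K=im["K"]; d=np.array([(p[0]-K[0][2])/K[0][0],(p[1]-K[1][2])/K[1][1]])
    u=d.copy()
    for _ in range(20): u=d/(1+im["k1"]*(u@u))
    r=rot(im["orientation"])@np.array([u[0],u[1],1]); c=np.array(im["position"])
    return c+r*(z-c[2])/r[2]
def pix(im,P):
    v=rot(im["orientation"]).T@(np.array(P)-im["position"]); u=v[:2]/v[2]; u=u*(1+im["k1"]*(u@u))
    K=im["K"]; return np.array([K[0][0]*u[0]+K[0][2],K[1][1]*u[1]+K[1][2]])
def save(im,n): cv2.imwrite("pics/"+n,cv2.cvtColor(im["frame"],cv2.COLOR_RGB2BGR))
E
python3 - <<'E'
from h import *
s=get_state(); print(s["clock"],s["position"],s["ee_rot"],s["width"],nose_length)
for n in ("top","scene"):
    im=get_image(n); save(im,n+"0.png"); print(n,im["position"],im["K"][0][0])
    for q in ["pan","pan_mouth","ring_large","ring_a","tuning_knob","coax_adapter","clamp_core","screwdriver","fist_mic","mug"]:
        for d in place_of(q,im)[:3]:
            if d["score"]>.25: print(q,round(d["score"],2),np.round(d["point"]),np.round(world(im,d["point"],0.003)*1000)[:2])
E
```

```text
0.0 [ 0.1493099  -0.55474877  0.24742877] [-9.34894665e-04  9.91380344e-01  1.31011978e-01 -5.25178363e-06] 0.08531475406985192 0.017
top [0.46942661 0.07007417 1.03476363] 392.63859202516363
pan 0.61 [213. 215.] [573. 244.]
pan_mouth 0.68 [252. 219.] [565. 142.]
ring_large 0.81 [389. 229.] [ 542. -221.]
ring_a 0.72 [310. 232.] [531. -11.]
ring_a 0.61 [348. 184.] [ 660. -113.]
ring_a 0.49 [367. 261.] [ 456. -160.]
tuning_knob 0.51 [311. 234.] [528. -14.]
tuning_knob 0.27 [348. 186.] [ 657. -113.]
coax_adapter 0.37 [300. 174.] [687.  14.]
clamp_core 0.67 [294. 286.] [392.  30.]
screwdriver 0.61 [335. 160.] [727. -78.]
fist_mic 0.65 [427. 172.] [ 697. -327.]
mug 0.78 [127. 230.] [532. 468.]
scene [1.29012444 0.20360154 0.65600439] 401.39574144210366
pan_mouth 0.97 [321. 225.] [553. 157.]
ring_large 0.76 [181. 200.] [ 541. -212.]
ring_a 0.63 [201. 237.] [ 659. -113.]
ring_a 0.51 [209. 182.] [ 447. -170.]
tuning_knob 0.51 [260. 208.] [523.  -5.]
coax_adapter 0.61 [251. 254.] [687.  17.]
clamp_core 0.59 [287. 179.] [381.  36.]
screwdriver 0.74 [199. 259.] [728. -90.]
fist_mic 0.75 [110. 232.] [ 691. -324.]
mug 0.97 [456. 241.] [535. 472.]
mug 0.48 [260. 208.] [526.  -5.]
```

View pics/top0.png

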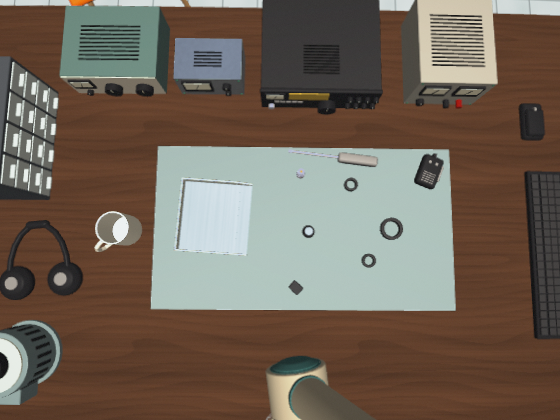

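View pics/scene0.png

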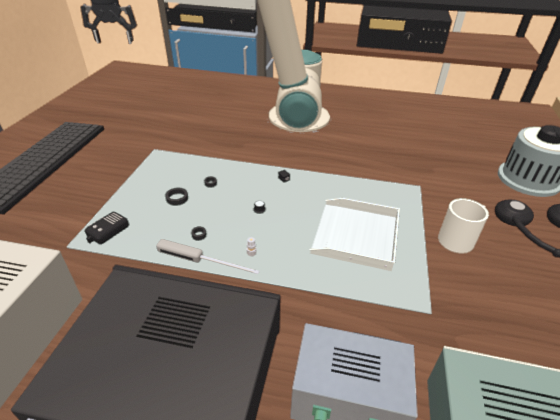

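Top view: the rings are at about px (391,229) for the large one, (351,184) and (368,261) for the small ones. Knob (308,231), adapter (300,174) and clamp (296,287). The pan's open front faces right, with corners near (252,183) and (247,256). I'll refine these by segmentation.

```bash
cat >> h.py <<'E'
def blobs(im,seeds):
    g=cv2.cvtColor(im["frame"],cv2.COLOR_RGB2GRAY); m=(g<110).astype(np.uint8); out={}
    for cnt in cv2.findContours(m,cv2.RETR_EXTERNAL,cv2.CHAIN_APPROX_NONE)[0]:
        if 60<cv2.contourArea(cnt)<900:
            (c,r)=cv2.minEnclosingCircle(cnt); M=cv2.moments(cnt); c=(M["m10"]/M["m00"],M["m01"]/M["m00"])
            for n,s in seeds.items():
                if np.hypot(*(np.array(c)-s))<9: out[n]=(np.round(world(im,c,0.012)*1000)[:2],round(r,1))
    return out
E
python3 - <<'E'
from h import *
im=get_image("top")
print(blobs(im,dict(L=(391,229),A=(351,184),B=(368,261),knob=(308,231),clamp=(296,287))))
f=im["frame"][165:270,165:265]; cv2.imwrite("pics/pan.png",cv2.resize(f[:,:,::-1],None,fx=5.5,fy=5.5,interpolation=cv2.INTER_CUBIC))
E
```

```text
{}
```

View pics/pan.png

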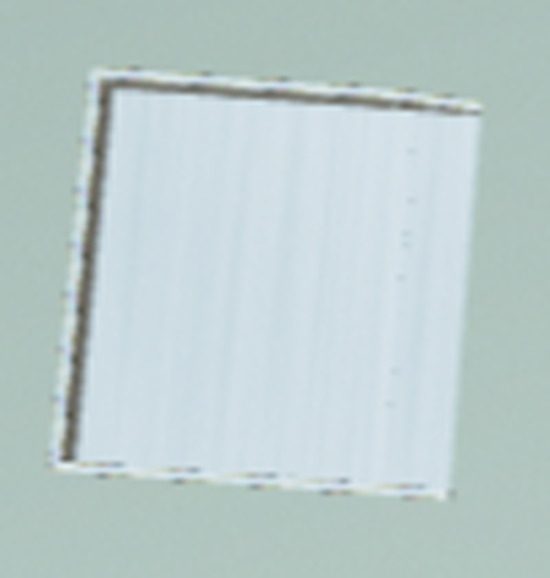

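The pan's front corners are at px (252.6,184.5) and (246.3,255). The table's outline enclosed the blobs, so I'll fix the contour mode.

```bash
sed -i 's/RETR_EXTERNAL/RETR_LIST/; s/if np.hypot(\*(np.array(c)-s))<9:/if np.hypot(*(np.array(c)-s))<9 and r>out.get(n,(0,0))[1]:/' h.py
python3 - <<'E'
from h import *
im=get_image("top")
print(blobs(im,dict(L=(391,229),A=(351,184),B=(368,261),knob=(308,231),clamp=(296,287))))
for p in [(252.6,184.5),(246.3,255)]: print(world(im,p,0.005)*1000)
for p in [(181.5,179),(175.5,249.5)]: print(world(im,p,0.031)*1000)
E
```

```text
{'clamp': (array([389.,  27.]), 7.2), 'B': (array([ 460., -162.]), 7.0), 'knob': (array([534.,  -5.]), 6.3), 'L': (array([ 543., -223.]), 11.3), 'A': (array([ 659., -118.]), 6.7)}
[656.70346531 141.85600729   5.        ]
[470.45993518 154.89538022   5.        ]
[664.46608486 324.36663743  31.        ]
[482.68360925 332.41424922  31.        ]
```

Emit:
apply_moves(deltas=[0,15,-10,6,-3,0,45,-30,18,-9,0,78,-50,31,-15,0,112,-72,44,-21,0,146,-94,58,-27,0,180,-116,72,-34,0,214,-138,86,-41,0,248,-160,100,-48,0,282,-182,113,-54,0,316,-204,126,-60,0,350,-226,139,-66,0,378,-244,150,-66], squeeze=20)

```text
clock: 2.2
position: [0.4512, -0.2211, 0.0985]
ee_rot: [0.001, 0.759, 0.651, 0.0]
contact_force: [0.0, -0.9, -0.1]
width: -0.0004
gripper_force: 0.0
```

```bash
cat > go.py <<'E'
import sys
from h import *
# usage: go.py x y z yaw  (mm, deg): shift in present tool axes
s=get_state(); M=rot(s["ee_rot"]); p=np.array(s["position"])*1000
x,y,z,w=map(float,sys.argv[1:]); yaw=np.degrees(np.arctan2(M[1,0],M[0,0]))
print("t",round(s["clock"],2),"pos",np.round(p,1),"yaw",round(yaw,2),"F",np.round(s["contact_force"],1),"w",s["width"],"j6",s["qpos"][5])
print("shift",np.round(M.T@(np.array([x,y,z])-p),1),"turn",round(yaw-w,1))
E
python3 go.py 451 -221 25 81.4
```

```text
t 2.2 pos [ 451.2 -221.1   98.5] yaw 81.25 F [ 0.  -0.9 -0.1] w -0.0003938141592593747 j6 -0.44131800214400213
shift [ 0.1 -0.3 73.5] turn -0.1
```

Emit:
apply_moves(deltas=[0,0,0,8,0,0,0,0,22,0,0,0,0,38,0,0,0,0,52,0,0,0,0,62,0,0,0,0,69,0,0,0,0,72,0,0,0,0,73,0,0,0,0,73,0])

```text
clock: 2.95
position: [0.4501, -0.223, 0.026]
ee_rot: [0.0, 0.76, 0.65, 0.0]
contact_force: [-0.1, 0.1, -0.7]
width: 0.0002
gripper_force: 0.0
```

```bash
python3 - <<'E'
from h import *
im=get_image("top"); save(im,"t1.png"); s=get_state(); print(s["position"],s["contact_force"])
print(blobs(im,dict(L=(391,229),A=(351,184),B=(368,261))))
f=im["frame"][200:290,330:450]; cv2.imwrite("pics/t1c.png",cv2.resize(f[:,:,::-1],None,fx=5,fy=5,interpolation=cv2.INTER_CUBIC))
E
```

```text
[ 0.45030297 -0.22301148  0.026236  ] [ 0.00264916 -0.72050402 -0.29816818]
{'B': (array([ 460., -162.]), 7.0), 'L': (array([ 543., -223.]), 11.3), 'A': (array([ 659., -118.]), 6.7)}
```

View pics/t1c.png

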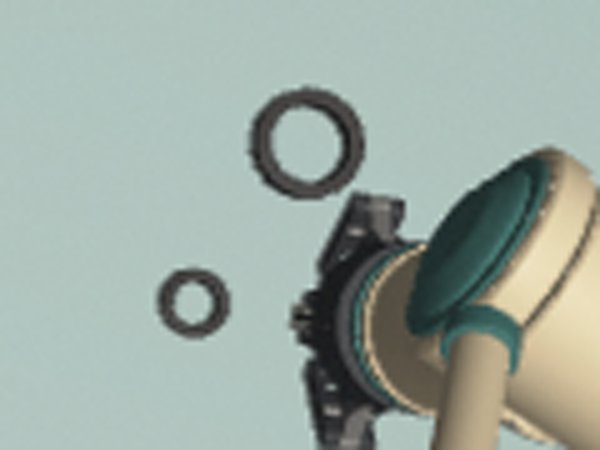

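The crop shows the closed fingers at (300,318) directly behind the small ring at (193,302), and the push line goes through its centre. Starting the push.

Emit:
apply_moves(deltas=[0,7,0,0,0,0,15,0,0,0,0,22,0,0,0,0,26,0,0,0,0,29,0,0,0,0,32,0,0,0,0,36,0,0,0,0,41,0,0,0,0,47,0,0,0,0,54,0,0,0,0,61,0,0,0,0,68,0,0,0])

```text
clock: 4.0
position: [0.4606, -0.1547, 0.0258]
ee_rot: [0.0, 0.76, 0.65, -0.0]
contact_force: [-0.5, -1.1, 0.9]
width: -0.0001
gripper_force: 0.3
```

Emit:
apply_moves(deltas=[0,7,0,0,0,0,14,0,0,0,0,21,0,0,0,0,28,0,0,0,0,35,0,0,0,0,42,0,0,0,0,49,0,0,0,0,56,0,0,0,0,63,0,0,0,0,70,0,0,0])

```text
clock: 4.83
position: [0.4716, -0.0856, 0.0258]
ee_rot: [0.0, 0.76, 0.65, -0.0]
contact_force: [-0.4, -1.4, 0.2]
width: 0.0002
gripper_force: 0.3
```

```bash
cat > ring.py <<'E'
from h import *
import sys
im=get_image("scene" if len(sys.argv)>1 and sys.argv[1]=="scene" else "top"); s=get_state(); print(round(s["clock"],2),np.round(np.array(s["position"])*1000,1),np.round(s["contact_force"],1))
for q in ["ring_a","ring_large","tuning_knob"]:
    for d in place_of(q,im):
        if d["score"]>.2: print(q,round(d["score"],2),np.round(d["point"]),np.round(world(im,d["point"],0.003)*1000)[:2])
g=cv2.cvtColor(im["frame"],cv2.COLOR_RGB2GRAY); m=(g<110).astype(np.uint8)
for cnt in cv2.findContours(m,cv2.RETR_LIST,cv2.CHAIN_APPROX_NONE)[0]:
    M=cv2.moments(cnt); (c,r)=cv2.minEnclosingCircle(cnt)
    if 5<r<13 and M["m00"]>.75*3.14*r*r:
        w=world(im,(M["m10"]/M["m00"],M["m01"]/M["m00"]),0.012)*1000
        if 350<w[0]<750 and -380<w[1]<330: print("blob",np.round(w[:2]),round(r,1))
E
python3 ring.py
```

```text
4.88 [471.4 -84.5  25.7] [-0.2  1.2  0.6]
ring_a 0.62 [328. 252.] [479. -59.]
ring_a 0.42 [350. 185.] [ 659. -117.]
ring_a 0.22 [251. 220.] [562. 145.]
ring_large 0.6 [390. 228.] [ 543. -223.]
tuning_knob 0.5 [309. 232.] [533.  -9.]
blob [478. -56.] 5.2
blob [535.  -6.] 5.1
blob [534.  -5.] 6.3
blob [ 543. -222.] 8.6
blob [ 545. -224.] 11.5
blob [ 659. -118.] 6.7
```

Emit:
apply_moves(deltas=[0,7,0,0,0,0,14,0,0,0,0,21,0,0,0,0,28,0,0,0,0,35,0,0,0,0,42,0,0,0,0,49,0,0,0,0,56,0,0,0,0,63,0,0,0,0,70,0,0,0,0,77,0,0,0,0,84,0,0,0])

```text
clock: 6.03
position: [0.4846, -0.0026, 0.0258]
ee_rot: [0.0, 0.76, 0.65, -0.0]
contact_force: [-0.6, 0.4, -0.0]
width: -0.0002
gripper_force: 0.1
```

```bash
python3 ring.py
```

```text
6.08 [484.7  -1.7  25.8] [0.8 0.6 0.5]
ring_a 0.53 [350. 181.] [ 670. -118.]
ring_large 0.6 [390. 230.] [ 539. -223.]
tuning_knob 0.6 [301. 176.] [682.  13.]
tuning_knob 0.51 [390. 228.] [ 544. -224.]
blob [ 543. -222.] 8.6
blob [ 543. -223.] 11.3
blob [ 659. -118.] 6.7
```

Emit:
apply_moves(deltas=[0,7,0,0,0,0,14,0,0,0,0,21,0,0,0,0,28,0,0,0,0,35,0,0,0,0,42,0,0,0,0,49,0,0,0,0,56,0,0,0,0,63,0,0,0,0,70,0,0,0,0,77,0,0,0,0,84,0,0,0])

```text
clock: 7.23
position: [0.4977, 0.0804, 0.0258]
ee_rot: [0.0, 0.76, 0.65, -0.0]
contact_force: [-0.8, 0.4, -0.3]
width: 0.0001
gripper_force: 0.1
```

```bash
python3 ring.py scene; python3 - <<'E'
from h import *
im=get_image("scene"); cv2.imwrite("pics/s1.png",cv2.resize(im["frame"][150:280,180:420,::-1],None,fx=3,fy=3))
E
```

```text
7.28 [498.   81.4  25.8] [-0.4  1.2 -0.6]
ring_a 0.61 [302. 208.] [498.  99.]
ring_a 0.57 [198. 235.] [ 654. -121.]
ring_large 0.66 [179. 199.] [ 539. -218.]
tuning_knob 0.45 [260. 208.] [526.  -3.]
blob [ 658. -118.] 7.4
```

View pics/s1.png

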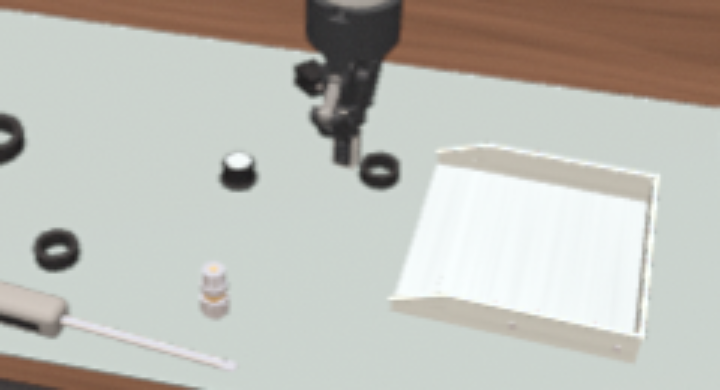

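Scene crop: the small ring at (380,171) sits squarely ahead of the fingers, and the path to the pan mouth is clear of the corner at (440,150). The knob is untouched. Continuing.

Emit:
apply_moves(deltas=[0,6,0,0,0,0,12,0,0,0,0,18,0,0,0,0,24,0,0,0,0,30,0,0,0,0,36,0,0,0,0,42,0,0,0,0,48,0,0,0,0,54,0,0,0,0,60,0,0,0,0,66,0,0,0,0,72,0,0,0])

```text
clock: 8.48
position: [0.5089, 0.1513, 0.0258]
ee_rot: [0.0, 0.76, 0.65, -0.0]
contact_force: [0.2, -0.0, 0.3]
width: 0.0001
gripper_force: 0.4
```

Emit:
apply_moves(deltas=[0,6,0,0,0,0,12,0,0,0,0,18,0,0,0,0,24,0,0,0,0,30,0,0,0,0,36,0,0,0,0,42,0,0,0,0,48,0,0,0,0,53,0,0,0,0,56,0,0,0,0,58,0,0,0])

```text
clock: 9.4
position: [0.5178, 0.2086, 0.0257]
ee_rot: [0.0, 0.76, 0.65, -0.0]
contact_force: [0.1, -0.9, 0.2]
width: 0.0
gripper_force: 0.3
```

```bash
python3 ring.py scene; python3 go.py 480 80 26 81
```

```text
9.45 [517.9 208.8  25.7] [-0.1 -0.3  0.6]
ring_a 0.73 [201. 262.] [734. -84.]
ring_a 0.65 [201. 235.] [ 654. -114.]
ring_a 0.6 [354. 220.] [516. 233.]
ring_a 0.51 [252. 254.] [686.  18.]
ring_large 0.52 [179. 200.] [ 545. -216.]
tuning_knob 0.56 [259. 208.] [525.  -8.]
tuning_knob 0.29 [109. 233.] [ 696. -325.]
blob [ 658. -118.] 7.4
blob [520. 238.] 6.9
t 9.6 pos [517.7 208.1  25.7] yaw 81.05 F [-0.4 -0.1  0.1] w -1.1180398041921558e-05 j6 0.4136646365601993
shift [-132.4  -17.3   -0.3] turn 0.1
```

Ring B is in the pan at (520,238). Next I back off, lift, and travel to behind ring A.

Emit:
apply_moves(deltas=[0,-8,0,0,0,0,-18,0,-10,0,0,-28,0,-30,0,0,-45,8,-55,0,0,-75,25,-68,-3,0,-109,46,-70,-6,0,-144,68,-70,-9,0,-180,92,-70,-12,0,-216,116,-70,-15,0,-252,140,-70,-18,0,-288,165,-70,-20,0,-322,190,-70,-20])

```text
clock: 10.6
position: [0.6514, -0.1361, 0.0967]
ee_rot: [0.0, 0.636, 0.772, -0.0]
contact_force: [0.5, 0.7, 0.3]
width: 0.0002
gripper_force: 0.0
```

```bash
python3 go.py 670 -172 26 101
```

```text
t 10.6 pos [ 651.4 -136.1   96.7] yaw 101.05 F [0.5 0.7 0.3] w 0.0002347051910004507 j6 -0.5029305859744728
shift [-38.8  11.3  70.7] turn 0.0
```

Emit:
apply_moves(deltas=[0,-18,4,0,0,0,-35,8,0,0,0,-36,8,10,0,0,-36,8,28,0,0,-36,8,45,0,0,-36,8,58,0,0,-36,8,66,0,0,-36,8,70,0,0,-36,8,70,0])

```text
clock: 11.35
position: [0.6656, -0.166, 0.0249]
ee_rot: [-0.001, 0.636, 0.772, -0.0]
contact_force: [-0.8, -0.4, 0.3]
width: 0.0004
gripper_force: 0.0
```

```bash
python3 ring.py; python3 go.py 659 -118 26 101
```

```text
11.4 [ 666.4 -166.3   25.8] [0.8 0.4 0.4]
ring_a 0.59 [350. 184.] [ 662. -117.]
ring_a 0.53 [218. 235.] [521. 231.]
tuning_knob 0.67 [309. 233.] [529.  -8.]
blob [524. 237.] 5.2
blob [524. 237.] 6.9
blob [535.  -6.] 5.1
blob [534.  -5.] 6.3
blob [ 659. -118.] 6.8
t 11.55 pos [ 667.4 -166.7   26.9] yaw 101.07 F [-0.7  0.1  0.6] w -0.00016871945776629412 j6 -0.5390211207562501
shift [49.4  1.1  0.9] turn 0.1
```

Emit:
apply_moves(deltas=[0,6,0,0,0,0,11,0,0,0,0,15,0,0,0,0,18,0,0,0,0,21,0,0,0,0,25,0,0,0,0,30,0,0,0,0,36,0,0,0,0,43,0,0,0,0,50,0,0,0,0,57,0,0,0,0,64,0,0,0])

```text
clock: 12.55
position: [0.6543, -0.103, 0.0258]
ee_rot: [0.0, 0.636, 0.772, -0.0]
contact_force: [0.5, -0.3, 0.9]
width: 0.0002
gripper_force: 0.3
```

Emit:
apply_moves(deltas=[0,7,0,0,0,0,14,0,0,0,0,21,0,0,0,0,28,0,0,0,0,35,0,0,0,0,42,0,0,0])

```text
clock: 13.05
position: [0.6463, -0.0619, 0.0258]
ee_rot: [0.0, 0.636, 0.772, -0.0]
contact_force: [1.1, -0.3, 0.6]
width: 0.0001
gripper_force: 0.4
```

```bash
python3 ring.py|grep -v tun;  python3 ring.py scene|grep -v tun
```

```text
13.1 [645.7 -60.5  25.7] [-0.4  0.3  0.2]
ring_a 0.64 [216. 236.] [519. 235.]
ring_a 0.58 [317. 189.] [647. -30.]
ring_large 0.47 [387. 229.] [ 542. -216.]
blob [524. 237.] 5.2
blob [524. 237.] 6.9
13.3 [646.4 -62.6  25.7] [-0.3  1.  -0.8]
ring_a 0.64 [237. 237.] [642. -30.]
ring_a 0.53 [358. 220.] [513. 243.]
ring_large 0.66 [177. 202.] [ 552. -217.]
blob [641. -31.] 7.4
blob [520. 238.] 6.5
```

Emit:
apply_moves(deltas=[0,7,0,0,0,0,14,0,0,0,0,21,0,0,0,0,28,0,0,0,0,35,0,0,0,0,42,0,0,0,0,49,0,0,0,0,56,0,0,0,0,63,0,0,0,0,70,0,0,0,0,77,0,0,0,0,84,0,0,0])

```text
clock: 14.45
position: [0.6302, 0.0205, 0.0258]
ee_rot: [0.0, 0.636, 0.772, -0.0]
contact_force: [0.8, -0.2, -0.3]
width: 0.0001
gripper_force: 0.1
```

Emit:
apply_moves(deltas=[0,7,0,0,0,0,14,0,0,0,0,21,0,0,0,0,28,0,0,0,0,35,0,0,0,0,42,0,0,0,0,48,0,0,0,0,54,0,0,0,0,60,0,0,0])

```text
clock: 15.2
position: [0.6187, 0.0793, 0.0258]
ee_rot: [0.0, 0.636, 0.772, -0.0]
contact_force: [-0.6, -0.5, 0.4]
width: -0.0001
gripper_force: 0.1
```

```bash
python3 ring.py scene|grep -v tun
```

```text
15.25 [618.4  80.3  25.8] [-0.5  0.6  0.4]
ring_a 0.63 [298. 238.] [612. 111.]
ring_a 0.45 [356. 218.] [507. 237.]
ring_large 0.8 [179. 198.] [ 535. -219.]
blob [614. 108.] 7.3
blob [520. 238.] 6.5
```

Emit:
apply_moves(deltas=[0,6,0,0,0,0,12,0,0,0,0,18,0,0,0,0,24,0,0,0,0,30,0,0,0,0,36,0,0,0,0,42,0,0,0,0,49,0,0,0,0,56,0,0,0,0,63,0,0,0,0,70,0,0,0,0,77,0,0,0])

```text
clock: 16.4
position: [0.6039, 0.155, 0.0258]
ee_rot: [0.0, 0.636, 0.772, 0.0]
contact_force: [-0.4, 0.2, -0.5]
width: 0.0001
gripper_force: 0.3
```

Emit:
apply_moves(deltas=[0,7,0,0,0,0,14,0,0,0,0,21,0,0,0,0,28,0,0,0,0,35,0,0,0,0,42,0,0,0,0,49,0,0,0,0,56,0,0,0,0,63,0,0,0,0,69,0,0,0,0,74,0,0,0,0,76,0,0,0])

```text
clock: 17.4
position: [0.5892, 0.2298, 0.0257]
ee_rot: [-0.0, 0.635, 0.772, 0.0]
contact_force: [0.8, -1.3, 1.1]
width: 0.0004
gripper_force: 0.3
```

```bash
python3 ring.py scene|grep -v tun; python3 go.py 529 -275 96 73
```

```text
17.45 [589.2 229.8  25.7] [ 0.7 -0.1  0.1]
ring_a 0.56 [365. 239.] [577. 263.]
ring_large 0.55 [178. 201.] [ 547. -217.]
t 17.6 pos [589.4 228.8  25.6] yaw 101.05 F [ 0.9 -1.3  0. ] w 0.00021660987037521687 j6 0.06748276981856846
shift [-482.9 -155.9  -70.3] turn 28.1
```

Emit:
apply_moves(deltas=[0,-8,0,0,0,0,-18,0,-10,0,0,-28,0,-30,0,0,-45,-5,-55,0,0,-78,-15,-68,3,0,-115,-27,-70,6,0,-153,-40,-70,9,0,-191,-53,-70,12,0,-229,-66,-70,15,0,-267,-79,-70,18,0,-305,-92,-70,21,0,-343,-106,-70,24])

```text
clock: 18.6
position: [0.5505, -0.1312, 0.0968]
ee_rot: [0.001, 0.783, 0.622, 0.0]
contact_force: [0.7, 0.6, 0.7]
width: -0.0002
gripper_force: 0.0
```

```bash
python3 go.py 524 -285 96 73; python3 ring.py scene | grep -v tun
```

```text
t 18.6 pos [ 550.5 -131.2   96.8] yaw 76.85 F [0.7 0.6 0.7] w -0.00020218492009408605 j6 -0.12703445814248704
shift [-155.8    9.2    0.9] turn 3.9
18.65 [ 550.  -139.    96.9] [-0.3 -4.   0.1]
ring_a 0.54 [356. 221.] [517. 238.]
ring_a 0.46 [359. 241.] [589. 251.]
ring_large 0.5 [180. 198.] [ 536. -217.]
blob [582. 259.] 7.0
blob [520. 238.] 6.5
```

Emit:
apply_moves(deltas=[0,-30,2,0,1,0,-65,4,0,2,0,-100,6,0,3,0,-132,8,0,4,0,-148,8,0,4,0,-148,8,12,4,0,-148,8,30,4,0,-148,8,46,4,0,-148,8,58,4,0,-148,8,66,4,0,-148,8,70,4,0,-148,8,71,4])

```text
clock: 19.8
position: [0.5259, -0.2731, 0.0243]
ee_rot: [-0.001, 0.803, 0.596, -0.0]
contact_force: [-0.1, 0.7, 0.8]
width: -0.0002
gripper_force: 0.0
```

```bash
python3 ring.py | grep -v tun;python3 go.py 543 -223 26 73
```

```text
19.85 [ 526.1 -273.5   24.7] [-0.4  0.   1.3]
ring_a 0.63 [219. 234.] [523. 229.]
ring_large 0.64 [392. 226.] [ 551. -228.]
ring_large 0.53 [214. 235.] [522. 241.]
blob [524. 237.] 5.2
blob [524. 237.] 6.8
blob [535.  -6.] 5.1
blob [534.  -5.] 6.2
blob [ 543. -223.] 8.6
blob [ 543. -223.] 11.3
blob [585. 258.] 5.1
blob [585. 258.] 6.6
t 20.0 pos [ 526.5 -274.2   25.6] yaw 73.08 F [ 0.4 -1.1  0.8] w 8.908148014404393e-05 j6 -0.3020429854870673
shift [53.8  0.9 -0.4] turn 0.1
```

Emit:
apply_moves(deltas=[0,5,0,0,0,0,9,0,0,0,0,12,0,0,0,0,15,0,0,0,0,18,0,0,0,0,22,0,0,0,0,27,0,0,0,0,33,0,0,0,0,40,0,0,0,0,47,0,0,0,0,54,0,0,0,0,61,0,0,0])

```text
clock: 21.0
position: [0.5438, -0.2149, 0.0248]
ee_rot: [-0.0, 0.803, 0.595, -0.0]
contact_force: [-0.3, -1.4, 1.3]
width: 0.0003
gripper_force: 0.9
```

Emit:
apply_moves(deltas=[0,7,0,0,0,0,14,0,0,0,0,21,0,0,0,0,28,0,0,0,0,35,0,0,0,0,42,0,0,0,0,49,0,0,0,0,56,0,0,0,0,63,0,0,0])

```text
clock: 21.75
position: [0.5621, -0.1548, 0.0247]
ee_rot: [-0.0, 0.804, 0.595, -0.0]
contact_force: [-1.0, -1.7, 0.8]
width: -0.0001
gripper_force: 0.8
```

```bash
python3 ring.py | grep -v tun
```

```text
21.8 [ 562.4 -153.5   24.7] [ 0.  -0.1 -0.3]
ring_a 0.69 [209. 210.] [587. 255.]
ring_a 0.66 [215. 232.] [530. 239.]
ring_large 0.73 [349. 219.] [ 567. -114.]
ring_large 0.51 [427. 171.] [ 700. -328.]
blob [524. 237.] 5.2
blob [524. 237.] 6.9
blob [535.  -6.] 5.1
blob [534.  -5.] 6.3
blob [ 572. -116.] 8.5
blob [585. 258.] 5.1
blob [585. 258.] 6.6
```

Emit:
apply_moves(deltas=[0,8,0,0,0,0,16,0,0,0,0,24,0,0,0,0,32,0,0,0,0,40,0,0,0,0,48,0,0,0,0,56,0,0,0,0,64,0,0,0,0,72,0,0,0,0,80,0,0,0,0,87,0,0,0,0,90,0,0,0])

```text
clock: 22.95
position: [0.5886, -0.0683, 0.0248]
ee_rot: [0.0, 0.803, 0.596, 0.0]
contact_force: [-0.3, -1.2, -0.5]
width: -0.0002
gripper_force: 0.4
```

```bash
python3 ring.py scene| grep -v tun; python3 ring.py | grep -v tun; python3 go.py 605 -95 26 93
```

```text
23.0 [588.6 -68.2  24.8] [ 0.1 -1.1 -0.1]
ring_a 0.65 [361. 237.] [572. 255.]
ring_a 0.43 [355. 221.] [519. 237.]
ring_a 0.26 [453. 238.] [526. 467.]
ring_large 0.85 [246. 223.] [589. -24.]
blob [582. 259.] 7.0
blob [520. 238.] 6.5
blob [596. -30.] 11.9
23.2 [588.2 -69.6  24.8] [ 0.3  0.4 -1.2]
ring_a 0.6 [208. 212.] [581. 259.]
ring_a 0.53 [216. 235.] [522. 236.]
ring_large 0.45 [316. 207.] [599. -27.]
blob [524. 237.] 5.2
blob [524. 237.] 6.9
blob [535.  -6.] 5.1
blob [534.  -5.] 6.3
blob [585. 258.] 5.1
blob [585. 258.] 6.6
t 23.35 pos [588.2 -69.8  24.8] yaw 73.02 F [-0.5  0.4  0.5] w 0.00035112331967499536 j6 0.06092690546193752
shift [-19.2  23.5  -1.2] turn -20.0
```

Emit:
apply_moves(deltas=[0,-6,0,0,0,0,-13,2,0,0,0,-15,5,0,-3,0,-15,9,0,-8,0,-14,13,0,-13,0,-13,14,0,-17,0,-13,14,0,-17])

```text
clock: 23.93
position: [0.5982, -0.0869, 0.0248]
ee_rot: [0.0, 0.707, 0.708, 0.0]
contact_force: [-0.1, 0.6, 0.5]
width: 0.0001
gripper_force: 0.0
```

```bash
python3 go.py 598 -29 25 90
```

```text
t 23.93 pos [598.2 -86.9  24.8] yaw 90.08 F [-0.1  0.6  0.5] w 5.432594485742671e-05 j6 -0.2603811413082889
shift [57.9 -0.1 -0.2] turn 0.1
```

Emit:
apply_moves(deltas=[0,5,0,0,0,0,10,0,0,0,0,14,0,0,0,0,17,0,0,0,0,20,0,0,0,0,24,0,0,0,0,29,0,0,0,0,35,0,0,0,0,42,0,0,0,0,49,0,0,0,0,56,0,0,0,0,63,0,0,0])

```text
clock: 24.93
position: [0.5977, -0.0221, 0.0248]
ee_rot: [0.0, 0.707, 0.708, -0.0]
contact_force: [-0.4, 0.7, -0.4]
width: 0.0
gripper_force: 0.3
```

Emit:
apply_moves(deltas=[0,7,0,0,0,0,14,0,0,0,0,21,0,0,0,0,28,0,0,0,0,35,0,0,0,0,42,0,0,0,0,49,0,0,0,0,56,0,0,0,0,63,0,0,0,0,70,0,0,0])

```text
clock: 25.77
position: [0.5977, 0.0477, 0.0248]
ee_rot: [0.0, 0.707, 0.707, -0.0]
contact_force: [-0.6, -0.0, 0.0]
width: -0.0001
gripper_force: 0.3
```

```bash
python3 ring.py scene; python3 go.py 598 -29 25 90
```

```text
25.82 [597.6  49.   24.8] [-0.9  0.4  0.5]
ring_a 0.66 [363. 240.] [580. 261.]
ring_large 0.78 [290. 230.] [587.  86.]
tuning_knob 0.41 [261. 208.] [522.  -3.]
tuning_knob 0.23 [292. 233.] [598.  94.]
blob [582. 259.] 7.0
blob [597.  88.] 11.9
blob [520. 238.] 6.5
t 25.97 pos [597.7  47.4  24.8] yaw 90.09 F [-0.4 -1.   0.5] w -2.852912833424612e-05 j6 -0.038296746549914745
shift [-76.4   0.2  -0.2] turn 0.1
```

Emit:
apply_moves(deltas=[0,6,0,0,0,0,12,0,0,0,0,18,0,0,0,0,24,0,0,0,0,30,0,0,0,0,36,0,0,0,0,42,0,0,0,0,48,0,0,0,0,54,0,0,0,0,60,0,0,0])

```text
clock: 26.8
position: [0.5976, 0.1077, 0.0248]
ee_rot: [0.0, 0.707, 0.707, -0.0]
contact_force: [-0.8, -1.7, -1.0]
width: -0.0001
gripper_force: 0.5
```

Emit:
apply_moves(deltas=[0,6,0,0,0,0,12,0,0,0,0,18,0,0,0,0,24,0,0,0,0,30,0,0,0,0,36,0,0,0,0,41,0,0,0,0,45,0,0,0,0,47,0,0,0])

```text
clock: 27.55
position: [0.5977, 0.1547, 0.0249]
ee_rot: [0.0, 0.707, 0.708, 0.0]
contact_force: [-0.9, -1.6, 1.2]
width: -0.0003
gripper_force: 0.9
```

Emit:
apply_moves(deltas=[0,-6,0,0,0,0,-14,0,0,0,0,-22,0,-10,0,0,-32,0,-30,0,0,-45,0,-55,0,0,-65,0,-80,0,0,-90,0,-105,0,0,-120,0,-125,0,0,-155,0,-140,0,0,-190,0,-150,0,0,-225,0,-150,0,0,-250,0,-150,0])

```text
clock: 28.55
position: [0.5978, -0.1, 0.1768]
ee_rot: [0.002, 0.708, 0.707, 0.0]
contact_force: [0.1, 0.7, 0.2]
width: -0.0002
gripper_force: 0.0
```

```bash
python3 ring.py; python3 - <<'E'
from h import *
im=get_image("top"); cv2.imwrite("pics/f.png",cv2.resize(im["frame"][140:320,140:400,::-1],None,fx=3,fy=3,interpolation=cv2.INTER_CUBIC))
E
```

```text
28.6 [ 597.8 -104.2  176.2] [ 0.5 -3.5  0.3]
ring_a 0.64 [217. 237.] [516. 232.]
ring_a 0.48 [210. 211.] [585. 254.]
ring_large 0.6 [232. 204.] [605. 196.]
ring_large 0.6 [252. 220.] [561. 142.]
tuning_knob 0.47 [310. 232.] [533. -11.]
blob [524. 237.] 5.2
blob [524. 237.] 6.9
blob [535.  -6.] 5.1
blob [534.  -5.] 6.3
blob [585. 258.] 5.1
blob [586. 258.] 6.8
blob [600. 194.] 8.8
blob [600. 195.] 11.0
```

View pics/f.png

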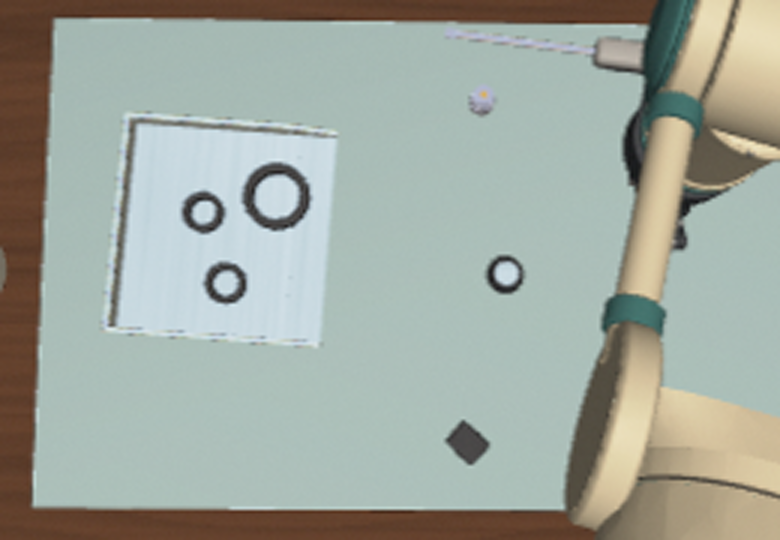

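All three rings lie flat and well inside the pan: large at (277,196), small at (203,212) and (226,283), with the front edge near column 330. The knob, adapter and clamp are unmoved, and the arm is clear of everything.

```bash
python3 -c "
from rig import *
print(sign_off())"
```

```text
the job is handed in; nothing more can be done
None
```

All three ferrite rings are swept into the pan, about 20 mm or more behind its front edge; the knob, adapter and clamp core are where they started, no other object was touched, and the job was handed in at about 29 s of the 69 s limit.

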